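Push a bearing sleeve up its ramp to the stop

TASK

With the fingertips, push the steel bearing sleeve that lies at the foot of the blue-railed ramp gently and slowly up the ramp and over the crest, until it rests in its seat against the red stop, then move clear. Keep pushing it all the way up: do not let it roll back or run ahead, and do not squeeze, lift or carry it. Leave the upright spare sleeve, the glue jar, the paint bottle and the saucer where they stand.

Things in the scene. Friction and masses are not known exactly. Their poses are not given: they have to be found in the camera images.
- jig: Wooden ramp jig, screwed to the table. Origin on the table, midway between the rails; x level, uphill, towards the red stop; y across the lane; z up. Pale floor 106 mm wide between blue rails 14 mm wide, standing 14 mm above the floor and following its slopes. Below the valley the floor rises from 14 mm (x=-125) to 22 mm above the table at its open lower end (x=-185).
- jig_valley (a point): Floor surface in the valley at the ramp's foot, mid-lane: jig x=-125 mm, 14 mm above the table. From here the ramp rises straight, at 8 degrees, to the crest.
- jig_crest (a point): Floor surface at the crest, mid-lane: jig x=45 mm, 38 mm above the table. Beyond it the seat slopes down 6 degrees to the stop.
- jig_stop (a point): Foot of the stop's face, mid-lane: jig x=100 mm, 32 mm above the table. The red stop is a block 26 mm thick, 134 mm wide, its top 80 mm above the table; a wooden foot 12 mm high goes on behind it to x=176.
- sleeve: Steel sleeve to push: lying cylinder, diameter 60 mm, length 100 mm, 0.5 to 0.9 kg, brass rims, black bore, smooth and oiled (friction about 0.25). Origin at its centre; y is its axis (along the jig's y), x and z turn as it rolls. Rolls freely, 3 mm clear of the rails. Starts at rest in the valley, centre at jig x=-125, 44 mm up. Past the crest it runs down to the stop by itself; seated centre at jig x=70, 65.5 mm up.
- spare: Bystander: a second such sleeve standing upright on the table, 60 mm diameter, 100 mm high; origin at the centre of its underside.
- glue: Bystander: white jar with a red lid, 68 mm diameter, 75 mm high; origin at the centre of its underside.
- paint: Bystander: yellow bottle with a black cap, 60 mm diameter, 140 mm high; origin at the centre of its underside.
- saucer: Bystander: flat black saucer, 100 mm diameter, 16 mm high; origin at the centre of its underside.
There are look-alikes about, which are no part of the job. Leave any green look-alike of the sleeve alone.

How it is judged:
By the outcome, as a careful person would: the job done as asked, in the order asked, and still so for the second after the job is handed in, with the robot touching nothing.
It also fails if it takes over 48 s, if anything falls off the work surface, if the arm or the gripper's body presses on something with over 40 N, if the wrist force passes 120 N, or if a joint passes its speed limit or range.

ROBOT

A 6-joint arm with a two-finger parallel gripper is mounted at the origin on the work surface. World frame = base frame: x ahead of the robot, y to its left, z up, the work surface at z = 0. Lengths are in m, angles in rad, forces in N, time in s.
With the tool pointing down it reaches from about 0.25 to 0.775 m from the base axis. Payload 4 kg.
Tool frame: the origin (TCP) lies at the very end of the fingers, on their centre line; the grasp point (between the pads) lies 19 mm behind it (robot.hold_point_z is the distance from the TCP to the grasp point, in m); z points along the fingers, y is the line along which they close (so a half turn about z gives the same grasp; the last joint's range is limited). The gripper opens to 94 mm and grips with 3 to 60 N. Pads are 16 mm wide; open, the fingers measure 119 mm over their backs; the gripper's body (75 mm by 177 mm) begins 78 mm behind the grasp point.
Start: joints at [-0.103, 0.087, 1.371, -0, 1.684, -0.103], TCP at [0.55, -0, 0.206] pointing down, gripper open.
Joint ranges: [-3.1, 3.1], [-0.76, 2.03], [0.27, 2.55], [-1.08, 4.22], [0.17, 2.65], [-2.57, 2.57]. Speed limits (rad/s): [2.79, 2.79, 3.14, 3.14, 3.14, 3.14].

INTERFACE

Orientations are given as [roll, pitch, yaw] about the fixed x, y, z axes, in that order (R = Rz(yaw) Ry(pitch) Rx(roll)).
In Python, from bench import robot gives the robot as it stands.
- The arm moves only by the tool carry_out, never from a script. Its argument "steps" is a list of rows, each a list of 3 entries, a list of its own where there are three numbers: the shift along the tool's x, y, z in m, then the turn about the tool's z in units of 10 degrees (1.0 is 10 degrees), then the closure, from -1 (fully open) to 1 (shut). In form: [[[tx, ty, tz], roll, jaw], ...]. A call has 1 to 10 rows; each row is the pose to reach, as a shift and turn from the pose commanded when the call began, along the tool's axes at that moment; what a row does not reach only later rows make up. A row lasts 1/8 s, in which the tool goes at most 62.5 mm and 10.7 degrees, less where a joint would pass 70% of its speed; a pose out of reach is approached as far as the arm can. A call with a gripper value outside its range is refused whole. The fingers move at their own pace and stop on an object; the grip force is fixed at half the most. Time passes only in rows, so rows that repeat a pose let the fingers close. It gives the time, the measured TCP pose, the force, the opening and the grip force at its end, in the units of the state.
- robot.get_obs(): the state, without advancing time (a new reading comes with each control period).
- robot.snapshot(name): name is "scene" or "side" or "wrist"; returns a dict with "image" (480x640x3 uint8, red, green, blue), "z_map" (480x640 float32, m along the optical axis (not along the pixel's ray), 0 where there is no reading), "mtx" (3x3 intrinsics, pixels), "R" (3x3) and "t" (3): a world point X has camera coordinates R X + t. Camera axes: x right, y down, z forward; pixel columns grow to the right and rows downward; lengths in m; the calibration is good to about 2 mm. A picture is of the moment at which its call begins.
- robot.close_job(): hands the job in; it is judged then, once.
The state is a dict: "time": time; "joint_positions": joint angles; "qvel": joint speeds; "joint_torque": joint torques, N m; "tool_pos": TCP position; "ee_rot": TCP orientation; "wrist_force": force on the tool from outside, world axes, zero at the start; "wrist_torque": the same for the moment, N m; "width": finger opening in m; "finger_force": force on a finger pad.
Only numpy, scipy, OpenCV 4.12 (cv2) and the standard library are available. Lean on these libraries where they do the work, as an engineer would, in place of code of your own. Each camera call takes 0.05 s, during which the arm holds its last target. There are 200 camera calls.

## Working session

There is one attempt and no reset: what is moved stays moved. The work goes in short steps, Python scripts to look and compute and a tool call to move; the robot and the scene stay as the last step left them, time stands still between calls to the robot, and variables do not carry over. Pictures are saved under pics/ and viewed, at most 10 in all, crops included, and the job is handed in when it is done.

Besides the shell and the picture viewer there is one more tool, called after "Request:" as a command line: name --argument value ..., lists and objects as JSON in quotes. carry_out: Moves the arm, as the interface text tells. Its arguments: {"type":"object","properties":{"steps":{"type":"array","items":{"type":"array"}}},"required":["steps"]}

```bash
mkdir -p pics; cat > h.py <<'E'
import numpy as np, cv2
from bench import robot
def snap(n,f=None):
    s=robot.snapshot(n)
    if f: cv2.imwrite('pics/'+f,s['image'][:,:,::-1])
    return s
def pts(s):
    z=s['z_map'];v,u=np.indices(z.shape)
    K=s['mtx'];c=np.stack([(u-K[0,2])/K[0,0]*z,(v-K[1,2])/K[1,1]*z,z],-1)
    return (c-s['t'])@s['R']   # R^T(c-t)
def ray(s,u,v,h):
    d=s['R'].T@np.linalg.inv(s['mtx'])@[u,v,1]; o=-s['R'].T@s['t']
    return o+d*(h-o[2])/d[2]
E
python3 - <<'E'
from h import *
for n in ('scene','side'):
    s=snap(n,n+'1.png'); np.savez(n+'1.npz',**s); print(n,-s['R'].T@s['t'])
o=robot.get_obs();print(o['time'],o['tool_pos'],o['ee_rot'],o['width'])
E
```

```text
scene [1.27548186 0.33252168 0.83996043]
side [-0.09698342 -0.64306842  0.83966631]
0.1 [5.49521389e-01 3.64546834e-05 2.04449049e-01] [-3.13964725e+00 -1.99696285e-04  1.57079430e+00] 0.0940513372174462
```

View pics/scene1.png

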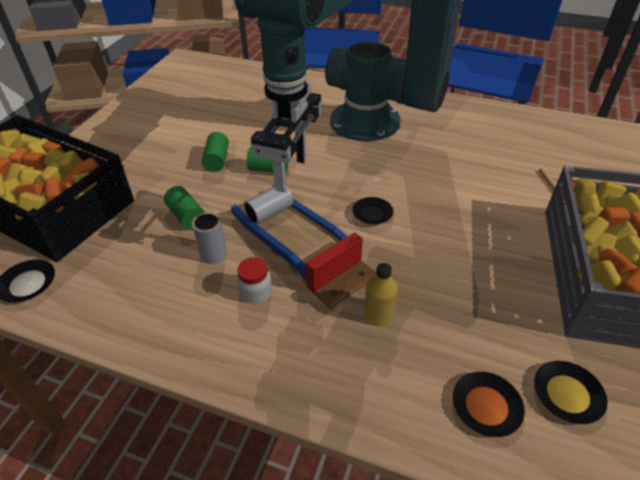

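View pics/side1.png

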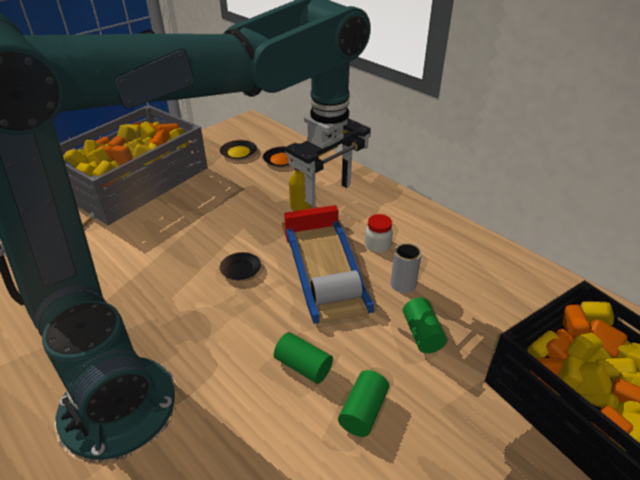

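Candidates: the grey sleeve lying between the blue rails is at scene (269,205), side (336,288). The grey upright spare is at scene (209,240), side (405,268). Green look-alikes are at scene (215,150), (265,160) and (184,205). I choose the lying grey one in the jig. Next I'll locate everything.

```bash
python3 - <<'E'
from h import *
B=[];
for n in ('scene','side'):
    s=dict(np.load(n+'1.npz'));P=pts(s);im=s['image'];hsv=cv2.cvtColor(im,cv2.COLOR_RGB2HSV)
    H,S,V=[hsv[...,i].astype(int) for i in range(3)]
    ok=(s['z_map']>0)&(np.abs(P[...,0]-.5)<.35)&(np.abs(P[...,1]+.1)<.35)
    def m(c): return cv2.erode((c&ok).astype(np.uint8),np.ones((2,2)))>0
    blue=m((H>100)&(H<125)&(S>130)&(V>50)&(P[...,2]<.08)&(P[...,2]>.01))
    red=m(((H<6)|(H>174))&(S>150)&(V>60))
    ub=P[blue]; rect=cv2.minAreaRect(ub[:,:2].astype(np.float32)*1000)
    print(n,'blue',len(ub),rect, ub[:,2].min(),ub[:,2].max())
    nn,lab,st,ce=cv2.connectedComponentsWithStats(red.astype(np.uint8))
    for i in range(1,nn):
        if st[i,4]>60:
            q=P[lab==i]; t=q[q[:,2]>np.percentile(q[:,2],98)-.004]
            print(' red',ce[i].round(),st[i,4],'ztop',q[:,2].max().round(3),cv2.minAreaRect(t[:,:2].astype(np.float32)*1000))
    grey=m((S<60)&(V>60)&(P[...,2]>.03)&(P[...,2]<.12))
    nn,lab,st,ce=cv2.connectedComponentsWithStats(grey.astype(np.uint8))
    for i in range(1,nn):
        if st[i,4]>100:
            q=P[lab==i];print(' grey',ce[i].round(),st[i,4],q.min(0).round(3),q.max(0).round(3),cv2.minAreaRect(q[:,:2].astype(np.float32)*1000))
    for nm,c in (('yel',(H>20)&(H<32)&(S>170)&(V>60)&(P[...,2]>.03)),('blk',(V<45)&(P[...,2]<.03)&(P[...,2]>.006))):
        k=m(c);nn,lab,st,ce=cv2.connectedComponentsWithStats(k.astype(np.uint8))
        for i in range(1,nn):
            if st[i,4]>150:
                q=P[lab==i];print(' ',nm,ce[i].round(),st[i,4],q.min(0).round(3),q.max(0).round(3))
s=dict(np.load('side1.npz'));cv2.imwrite('pics/crop.png',cv2.resize(s['image'][180:350,250:450,::-1],None,fx=4,fy=3.5))
E
```

```text
scene blue 689 ((518.547607421875, -30.484146118164062), (261.83251953125, 133.1352081298828), 59.9963493347168) 0.022700043619052878 0.056273660598586676
 red [335. 261.] 1565 ztop 0.086 ((599.4869995117188, 109.59750366210938), (23.85423469543457, 132.96876525878906), 59.69588088989258)
 red [253. 270.] 552 ztop 0.081 ((695.8707275390625, -29.747085571289062), (53.127315521240234, 57.607398986816406), 79.73389434814453)
 grey [270. 204.] 831 [ 0.442 -0.134  0.03 ] [ 0.533 -0.047  0.08 ] ((481.8333435058594, -87.68667602539062), (45.2618408203125, 103.1563949584961), 57.39619827270508)
 grey [212. 241.] 536 [ 0.614 -0.185  0.03 ] [ 0.661 -0.135  0.105] ((643.6109619140625, -153.97132873535156), (30.2039737701416, 56.43143844604492), 38.628875732421875)
 grey [255. 288.] 333 [ 0.676 -0.057  0.03 ] [0.729 0.002 0.058] ((708.1386108398438, -21.76549530029297), (35.907501220703125, 62.99452590942383), 34.03732681274414)
  blk [373. 210.] 507 [0.342 0.089 0.006] [0.433 0.179 0.02 ]
side blue 837 ((517.11669921875, -29.880218505859375), (283.2784118652344, 132.25421142578125), 59.83168029
[... 245 characters left out ...]
7441406), (51.46315383911133, 52.73828125), 64.56494903564453)
 grey [378. 237.] 225 [ 0.659 -0.069  0.03 ] [ 0.711 -0.015  0.056] ((679.7750244140625, -46.88617706298828), (30.240650177001953, 61.49834442138672), 42.754676818847656)
 grey [405. 270.] 560 [ 0.598 -0.199  0.03 ] [ 0.639 -0.152  0.103] ((612.7942504882812, -180.41012573242188), (23.054838180541992, 55.319496154785156), 37.47134780883789)
 grey [338. 287.] 1145 [ 0.42  -0.149  0.03 ] [ 0.522 -0.065  0.078] ((471.9562683105469, -106.62117004394531), (44.35186767578125, 99.85484313964844), 59.90874099731445)
  yel [297. 188.] 403 [0.632 0.191 0.03 ] [0.667 0.234 0.121]
  blk [241. 258.] 154 [0.371 0.128 0.006] [0.43  0.174 0.018]
```

View pics/crop.png

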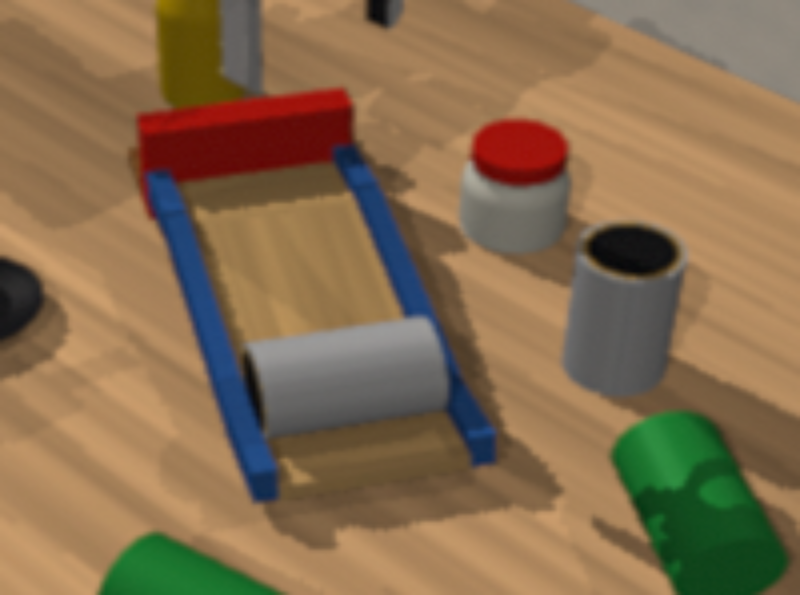

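The crop shows the grey sleeve with a black bore, lying between the blue rails near their lower end. The green ones are outside the jig and the spare is upright, so the choice holds. 

Jig estimate: uphill heading 59.8°, origin about (0.539, 0.008). That puts the sleeve at about (0.476, -0.100), which matches the measured grey blob. I'm moving above the spot behind it.

Request:
carry_out --steps '[[[-0.05,-0.035,0],1,0],[[-0.1,-0.07,0],2,0],[[-0.145,-0.1,0],3,0],[[-0.145,-0.1,0],3.02,0],[[-0.145,-0.1,0],3.02,0],[[-0.145,-0.1,0],3.02,0]]'

```text
time: 0.85
tool_pos: [0.4506, -0.144, 0.2052]
ee_rot: [-3.141, -0.0, 1.046]
wrist_force: [-0.7, -0.0, 0.6]
width: 0.0471
finger_force: 0.0
```

```bash
python3 - <<'E'
from h import *
s=snap('wrist','w1.png'); np.savez('w1.npz',**s)
o=robot.get_obs();print(o['time'],o['tool_pos'],o['ee_rot'],o['width'],o['wrist_force'])
P=pts(s);hsv=cv2.cvtColor(s['image'],cv2.COLOR_RGB2HSV);H,S,V=[hsv[...,i].astype(int) for i in range(3)]
b=cv2.erode(((H>100)&(H<125)&(S>130)&(V>50)&(s['z_map']>0)&(P[...,2]<.08)).astype(np.uint8),np.ones((3,3)))
n,l,st,c=cv2.connectedComponentsWithStats(b)
for i in range(1,n):
    if st[i,4]>300:
        q=P[l==i];vx=cv2.fitLine(q[:,:2].astype(np.float32),cv2.DIST_L2,0,0,0)[:,0] if 0 else cv2.fitLine(q[:,:2].astype(np.float32),cv2.DIST_HUBER,0,.001,.001).ravel()
        print(c[i],st[i,4],np.degrees(np.arctan2(vx[1],vx[0])),vx[2:],q.min(0),q.max(0))
E
```

```text
0.9 [ 0.45058424 -0.14392271  0.20527729] [-3.14117590e+00 -2.67555277e-04  1.04631320e+00] 0.047092906714269384 [ 0.21386091 -0.14110265 -0.29213456]
[245.29072682  94.23141186] 2394 58.97714 [ 0.45320797 -0.02059468] [ 0.3943002  -0.11853901  0.02574146] [0.49211927 0.03910559 0.04664971]
[390.16025961  69.53869196] 2003 60.4837 [ 0.5711836  -0.05441462] [ 0.53224635 -0.12713873  0.02716819] [ 0.59366014 -0.02096108  0.04649278]
[383.54377104 195.47643098] 594 56.46393 [ 0.51326025 -0.15538521] [ 0.49602227 -0.17824754  0.02639402] [ 0.53204778 -0.12597702  0.03646269]
```

View pics/w1.png

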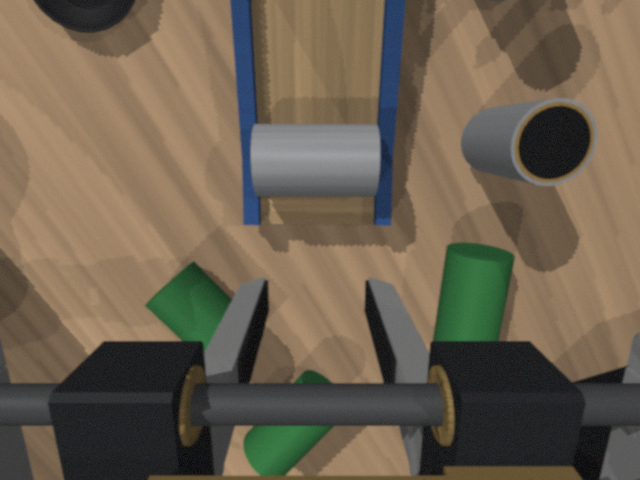

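The wrist picture shows the sleeve at (315,160) between the rails (x about 250 and 388). The fingertips straddle column 316, so the tool is mid-lane and aligned. I'll lower behind the sleeve, slightly back.

Request:
carry_out --steps '[[[-0.003,0,0.05],0,0],[[-0.003,0,0.1],0,0],[[-0.003,0,0.14],0,0],[[-0.003,0,0.16],0,0],[[-0.003,0,0.172],0,0],[[-0.003,0,0.172],0,0],[[-0.003,0,0.172],0,0]]'

```text
time: 1.78
tool_pos: [0.4496, -0.1478, 0.0347]
ee_rot: [3.139, -0.0, 1.044]
wrist_force: [-0.4, -0.5, 0.7]
width: 0.0471
finger_force: 0.0
```

```bash
python3 - <<'E'
from h import *
s=snap('wrist','w2.png'); np.savez('w2.npz',**s)
o=robot.get_obs();print(o['time'],o['tool_pos'],o['ee_rot'],o['width'],o['wrist_force'])
E
```

```text
1.825 [ 0.44962303 -0.14792477  0.03484056] [ 3.13889209e+00 -2.75025232e-04  1.04410643e+00] 0.046916571984791065 [ 0.1803285  -0.13818953 -0.31249147]
```

View pics/w2.png

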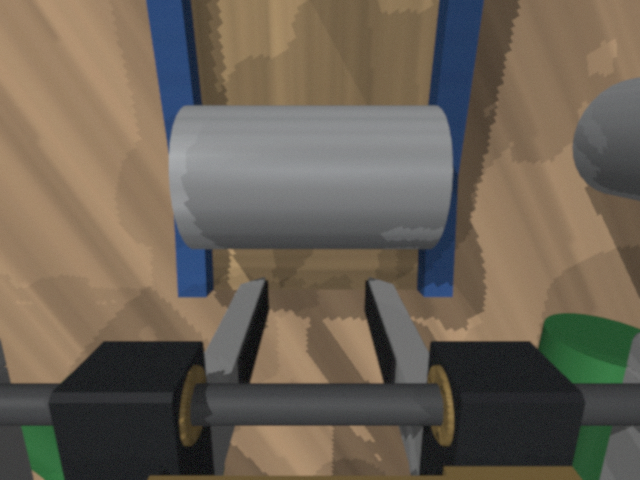

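The fingertips (about (255,283) and (375,283)) are low behind the sleeve's rear edge, which is at row 248. They are centred with a gap of roughly 14 mm. Slow approach next.

Request:
carry_out --steps '[[[0.003,0,0],0,0],[[0.006,0,0],0,0],[[0.008,0,0],0,0],[[0.01,0,0],0,0],[[0.012,0,0],0,0],[[0.0135,0,0],0,0],[[0.015,0,0],0,0],[[0.0165,0,0],0,0],[[0.018,0,-0.0003],0,0],[[0.02,0,-0.0006],0,0]]'

```text
time: 3.08
tool_pos: [0.4582, -0.131, 0.0342]
ee_rot: [3.142, 0.002, 1.044]
wrist_force: [-2.2, -3.5, 2.8]
width: 0.047
finger_force: 1.8
```

Request:
carry_out --steps '[[[0.002,0,-0.0003],0,0],[[0.004,0,-0.0006],0,0],[[0.0065,0,-0.0009],0,0],[[0.009,0,-0.0013],0,0],[[0.0115,0,-0.0016],0,0],[[0.014,0,-0.002],0,0],[[0.0165,0,-0.0023],0,0],[[0.019,0,-0.0027],0,0],[[0.0215,0,-0.003],0,0],[[0.024,0,-0.0034],0,0]]'

```text
time: 4.32
tool_pos: [0.4707, -0.1094, 0.0375]
ee_rot: [-3.142, 0.0, 1.044]
wrist_force: [-1.5, -2.4, 2.3]
width: 0.0469
finger_force: 1.5
```

```bash
python3 - <<'E'
from h import *
s=snap('wrist','w3.png')
o=robot.get_obs();print(o['time'],o['tool_pos'],o['ee_rot'],o['width'],o['wrist_force'])
E
```

```text
4.375 [ 0.47098625 -0.10896289  0.03753833] [ 3.14149943e+00 -9.80572708e-04  1.04378692e+00] 0.04698231173851581 [-1.43761767 -1.84727039  1.52388321]
```

View pics/w3.png

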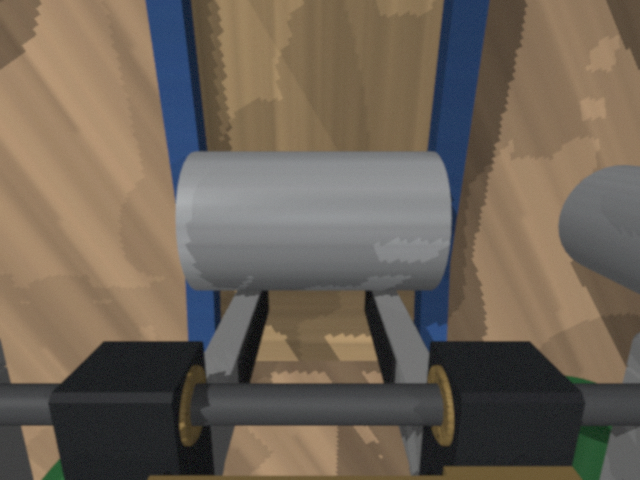

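The fingertips now touch the sleeve's rear (row 290) evenly on both sides, and the sleeve is centred in the lane at about jig x=-97. I'll keep pushing up the slope.

Request:
carry_out --steps '[[[0.003,0,-0.0004],0,0],[[0.006,0,-0.0008],0,0],[[0.009,0,-0.0013],0,0],[[0.012,0,-0.0017],0,0],[[0.015,0,-0.0021],0,0],[[0.018,0,-0.0025],0,0],[[0.021,0,-0.003],0,0],[[0.024,0,-0.0034],0,0],[[0.027,0,-0.0038],0,0],[[0.03,0,-0.0042],0,0]]'

```text
time: 5.62
tool_pos: [0.4858, -0.0834, 0.0417]
ee_rot: [-3.142, -0.0, 1.044]
wrist_force: [-3.0, -3.3, 1.6]
width: 0.047
finger_force: 1.5
```

Request:
carry_out --steps '[[[0.003,0,-0.0004],0,0],[[0.006,0,-0.0008],0,0],[[0.009,0,-0.0013],0,0],[[0.012,0,-0.0017],0,0],[[0.015,0,-0.0021],0,0],[[0.018,0,-0.0025],0,0],[[0.021,0,-0.003],0,0],[[0.024,0,-0.0034],0,0],[[0.027,0,-0.0038],0,0],[[0.03,0,-0.0042],0,0]]'

```text
time: 6.88
tool_pos: [0.5009, -0.0575, 0.0459]
ee_rot: [-3.142, -0.0, 1.044]
wrist_force: [-1.2, -2.6, 1.6]
width: 0.047
finger_force: 1.5
```

Request:
carry_out --steps '[[[0.003,0,-0.0004],0,0],[[0.006,0,-0.0008],0,0],[[0.009,0,-0.0013],0,0],[[0.012,0,-0.0017],0,0],[[0.015,0,-0.0021],0,0],[[0.018,0,-0.0025],0,0],[[0.021,0,-0.003],0,0],[[0.024,0,-0.0034],0,0],[[0.027,0,-0.0038],0,0],[[0.03,0,-0.0042],0,0]]'

```text
time: 8.12
tool_pos: [0.516, -0.0316, 0.0501]
ee_rot: [3.142, -0.0, 1.044]
wrist_force: [-1.4, -2.3, 0.7]
width: 0.0469
finger_force: 1.5
```

```bash
python3 - <<'E'
from h import *
s=snap('wrist','w4.png')
o=robot.get_obs();p=o['tool_pos'];print(o['time'],p,o['ee_rot'],o['wrist_force'],'jig x',(p[0]-.539)*.503+(p[1]-.008)*.864,'jig y',-(p[0]-.539)*.864+(p[1]-.008)*.503)
E
```

```text
8.175 [ 0.5163522  -0.03106282  0.05019029] [ 3.14140162e+00 -1.18222531e-03  1.04381445e+00] [-0.53291993 -3.19788497  1.4657957 ] jig x -0.04514211732482358 jig y -8.089558218795853e-05
```

View pics/w4.png

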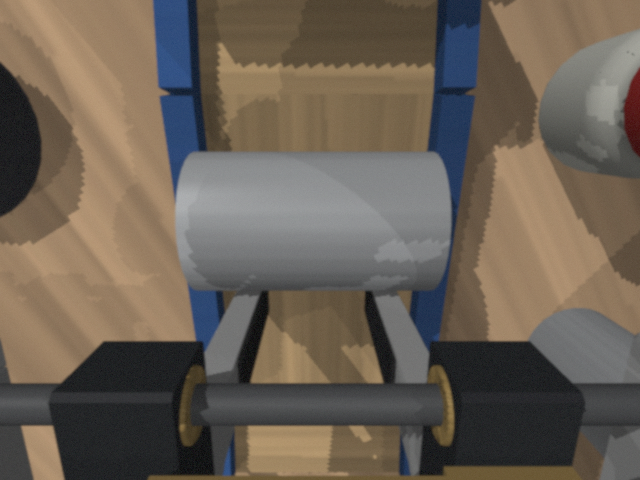

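The sleeve is still against both fingertips, with its rear at row 290. The crest break is at row 92, about 50 mm ahead. I'll push on, slowing near the crest.

Request:
carry_out --steps '[[[0.003,0,-0.0004],0,0],[[0.006,0,-0.0008],0,0],[[0.009,0,-0.0013],0,0],[[0.012,0,-0.0017],0,0],[[0.015,0,-0.0021],0,0],[[0.018,0,-0.0025],0,0],[[0.021,0,-0.003],0,0],[[0.024,0,-0.0034],0,0],[[0.027,0,-0.0038],0,0],[[0.03,0,-0.0042],0,0]]'

```text
time: 9.43
tool_pos: [0.5311, -0.0057, 0.0543]
ee_rot: [3.142, -0.0, 1.044]
wrist_force: [-1.6, -3.5, 1.2]
width: 0.0469
finger_force: 1.5
```

Request:
carry_out --steps '[[[0.002,0,-0.0003],0,0],[[0.004,0,-0.0006],0,0],[[0.006,0,-0.0008],0,0],[[0.0075,0,-0.001],0,0],[[0.009,0,-0.0013],0,0],[[0.0105,0,-0.0015],0,0],[[0.012,0,-0.0017],0,0],[[0.0135,0,-0.0019],0,0],[[0.015,0,-0.0021],0,0],[[0.0165,0,-0.0023],0,0]]'

```text
time: 10.68
tool_pos: [0.5394, 0.0085, 0.0566]
ee_rot: [3.141, -0.0, 1.044]
wrist_force: [-1.5, -2.6, 1.7]
width: 0.0472
finger_force: 1.5
```

Request:
carry_out --steps '[[[0.001,0,-0.0001],0,0],[[0.002,0,-0.0003],0,0],[[0.003,0,-0.0004],0,0],[[0.004,0,-0.0005],0,0],[[0.005,0,-0.0006],0,0],[[0.006,0,-0.0006],0,0],[[0.007,0,-0.0006],0,0],[[0.008,0,-0.0006],0,0],[[0.009,0,-0.0006],0,0],[[0.01,0,-0.0006],0,0]]'

```text
time: 11.92
tool_pos: [0.5444, 0.0173, 0.0572]
ee_rot: [3.142, -0.0, 1.044]
wrist_force: [-0.0, -0.2, -0.3]
width: 0.047
finger_force: 0.0
```

```bash
python3 - <<'E'
from h import *
s=snap('wrist','w5.png')
o=robot.get_obs();p=o['tool_pos'];print(o['time'],p,o['ee_rot'],o['wrist_force'],'jig x',(p[0]-.539)*.503+(p[1]-.008)*.864)
E
```

```text
11.975 [0.54450186 0.01733756 0.05717518] [ 3.14152995e+00 -4.68174185e-04  1.04378151e+00] [ 0.54850514 -1.04711765  0.39782393] jig x 0.01083508157904703
```

View pics/w5.png

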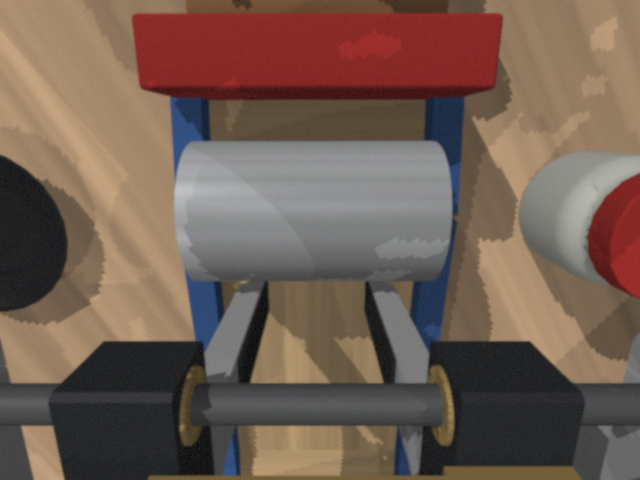

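The sleeve has just passed the crest: its rear edge has moved to row 281 and the contact force is zero. It's starting down to the stop, so I'll hold behind it while it seats.

Request:
carry_out --steps '[[[0.001,0,0],0,0],[[0.002,0,0],0,0],[[0.003,0,0],0,0],[[0.004,0,0],0,0],[[0.004,0,0],0,0],[[0.004,0,0],0,0],[[0.004,0,0],0,0],[[0.004,0,0],0,0],[[0.004,0,0],0,0],[[0.004,0,0],0,0]]'

```text
time: 13.22
tool_pos: [0.5464, 0.0205, 0.0572]
ee_rot: [3.141, -0.0, 1.044]
wrist_force: [-0.2, -0.1, 0.1]
width: 0.0468
finger_force: 0.0
```

Request:
carry_out --steps '[[[-0.005,0,0],0,0],[[-0.015,0,0],0,0],[[-0.025,0,0],0,0],[[-0.035,0,-0.03],0,0],[[-0.045,0,-0.07],0,0],[[-0.055,0,-0.11],0,0],[[-0.06,0,-0.14],0,0],[[-0.06,0,-0.15],0,0],[[-0.06,0,-0.15],0,0],[[-0.06,0,-0.15],0,0]]'

```text
time: 14.48
tool_pos: [0.5153, -0.0311, 0.2052]
ee_rot: [-3.138, 0.001, 1.044]
wrist_force: [0.1, -0.6, -0.7]
width: 0.0472
finger_force: 0.0
```

```bash
python3 - <<'E'
from h import *
s=snap('wrist','w6.png')
o=robot.get_obs();print(o['time'],o['tool_pos'],o['wrist_force'])
P=pts(s);d=P-[.539,.008,0];X=d[...,0]*.503+d[...,1]*.864;Y=-d[...,0]*.864+d[...,1]*.503
hsv=cv2.cvtColor(s['image'],cv2.COLOR_RGB2HSV)
m=(s['z_map']>0)&(abs(Y)<.045)&(P[...,2]>.07)&(P[...,2]<.11)&(X>-.02)&(X<.095)&(hsv[...,1]<70)
print(m.sum(),P[m][:,2].max(),'x of top', np.median(X[m&(P[...,2]>P[m][:,2].max()-.003)]))
cv2.imwrite('pics/w6s.png',np.hstack([s['image'][:,:,::-1][::1],])) 
E
```

```text
14.525 [ 0.51533757 -0.03113258  0.20516136] [0.40614736 0.37863396 0.04671271]
10380 0.09738778430784245 x of top 0.07254182334654188
```

View pics/w6.png

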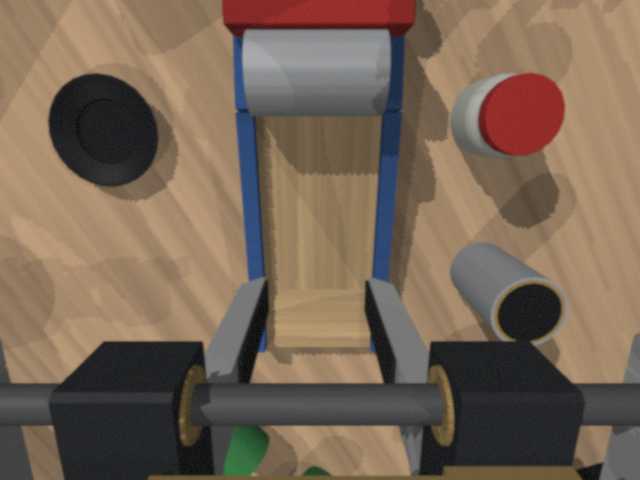

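The sleeve sits in its seat against the red stop (317,72), with its measured top at x≈72 mm and z≈97 mm against the expected 70 and 95.5. The spare, jar and saucer are standing and the gripper is clear.

```bash
python3 -c "
from bench import robot
print(robot.close_job())"
```

```text
the job is handed in; nothing more can be done
None
```

The sleeve was pushed up the ramp and over the crest, then rolled the last stretch by itself to rest against the red stop; the arm is clear, nothing else was touched, and the job was handed in at about 14.5 s.

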